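Fan the sample tiles along the tray

TASK

The three colour sample tiles lie in a stack at the closed end of the sprung wooden tray. Without lifting them out of the tray and without pressing hard (they crack), slide them out into an overlapping fan like roof tiles: the white one stays at the closed end, the blue one laps over the white and the orange one over the blue, each lap about a third of a tile's length, with the front edges of blue and orange down on the tray floor. Leave the things lying round the tray alone.

Things in the scene. Friction and masses are not known exactly. Their poses are not given: they have to be found in the camera images.
- tray: Open tray of pale wood on soft sprung feet that let it sink level by up to 16 mm under a press; 312 x 86 mm. Origin: 45 mm below the channel floor's centre; x runs along the channel from the closed end to the low far lip, the way the fan runs; z up. Channel: x from -150 to +150 mm, 74 mm wide. Above its floor the side walls stand 22 mm, the closed end (-x) 26 mm, the lip (+x) 6 mm.
- tile_low: White-faced lowest tile with a grey rim. 110 (x) x 70 (y) x 8 mm (z), about 0.16 kg. Origin: centre of its underside; +x points to its front edge, which leads along the tray. Starts flat on the tray floor, rear edge 1 to 13 mm from the closed end. Fingers pressing any tile at over 25 N crack it.
- tile_mid: Blue-faced middle tile. 110 (x) x 70 (y) x 8 mm (z), about 0.16 kg. Origin: centre of its underside; +x points to its front edge, which leads along the tray. Starts flat on the white tile, edges within 12 mm. A closed fingertip pressed on a tile at about 5 to 10 N drags it over the one beneath; pressed lighter, it may slip.
- tile_top: Orange-faced top tile. 110 (x) x 70 (y) x 8 mm (z), about 0.16 kg. Origin: centre of its underside; +x points to its front edge, which leads along the tray. Starts flat on the blue one, its face 24 mm above the tray floor. Tiles are glazed: slick on one another, less so on the tray or under a fingertip; held by friction alone, which varies.
- tile_mid_front (a point): Middle of the lower front edge of the blue tile, 55 mm ahead of its origin on the underside; in the finished fan it is down on the tray floor. A tile tips its front edge down by itself once more than half its length overhangs the tile below.
- tile_top_front (a point): The same point of the orange tile. Tiles clear the side walls by 2 mm a side: no finger fits beside them.
- masking_tape: Roll of masking tape lying flat, 81 x 81 x 18 mm, beside the tray. Bystander; origin under its centre.
- tape_measure: Round red tape measure, 70 x 64 x 17 mm, beside the tray. Bystander; origin under its centre.
- spool_1: Thread spool standing upright, 34 x 34 x 50 mm, beside the tray. Bystander; origin under its centre.

How it is judged:
By the outcome, as a careful person would: the job done as asked, in the order asked, and still so for the second after the job is handed in, with the robot touching nothing.
It also fails if it takes over 54 s, if anything falls off the work surface, if the arm or the gripper's body presses on something with over 40 N, if the wrist force passes 120 N, or if a joint passes its speed limit or range.

ROBOT

A 6-joint arm with a two-finger parallel gripper is mounted at the origin on a cart in front of the work surface, level with it; the furniture and walls round the work are solid. World frame = base frame: x ahead of the robot, y to its left, z up, the work surface at z = 0. Lengths are in m, angles in rad, forces in N, time in s.
With the tool pointing down it reaches from about 0.325 to 0.85 m from the base axis. Payload 15.5 kg.
Tool frame: the origin (TCP) lies on the centre line of the jaws, within the pads' length; the fingertips stand 17 mm ahead of it and the grasp point (between the pads) lies 2 mm behind it; z points along the fingers, y is the line along which they close (so a half turn about z gives the same grasp; the last joint's range is limited). The gripper opens to 91 mm and grips with 3 to 60 N. Pads are 32 mm wide; open, the fingers measure 118 mm over their backs; the gripper's body (76 mm by 178 mm) begins 60 mm behind the grasp point.
Start: joints at [-1.433, 0.494, 1.345, -0, 1.302, -0.096], TCP at [0.144, -0.608, 0.231] pointing down, gripper open.
Joint ranges: [-2.91, 2.91], [-0.82, 2.16], [0.22, 2.67], [-1.22, 4.37], [0.12, 2.79], [-3.08, 3.08]. Speed limits (rad/s): [1.89, 1.89, 2.57, 3.01, 3.01, 3.01].

INTERFACE

Orientations are given as a unit quaternion [x, y, z, w].
In Python, from bench import status, camera, order gives the robot as it stands.
- The arm moves only by the tool apply_moves, never from a script. Its argument "deltas" is a list that holds one entry, the list of rows, each a list of 7 numbers: the finger opening in mm, from 0 to 91.2, then the shift along the world's x, y, z in units of 40 mm (1.0 is 40 mm), then the turn, a rotation vector about the world's x, y, z in degrees. In form: [[[gripper, x, y, z, wx, wy, wz], ...]]. A call has 1 to 12 rows; each row shifts and turns the commanded pose from where the row before left it; what a row does not reach is not made up. A row lasts 1/12 s, in which the tool goes at most 41.7 mm and 7.16 degrees, less where a joint would pass 70% of its speed; a pose out of reach is approached as far as the arm can. A call is refused whole if a number of a shift passes 1 or a number of a turn 7.16, either way. A call with a gripper value outside its range is refused whole. The fingers move at their own pace and stop on an object; the grip force is fixed at half the most. Time passes only in rows, so rows that do not move let the fingers close. It gives the time, the measured TCP pose, the force, the opening and the grip force at its end, in the units of the state.
- status.sense(): the state, without advancing time (a new reading comes with each control period).
- camera(name): name is "side" or "top"; returns a dict with "img" (420x560x3 uint8, red, green, blue), "fx", "fy", "cx", "cy" (pixels), "k1" (the pictures are not rectified: a ray, as slopes to the right and down, at radius r is drawn at 1 + k1 r^2 times it, then the intrinsics apply), "extrinsics" (4x4, takes a point from camera to world coordinates). Camera axes: x right, y down, z forward; pixel columns grow to the right and rows downward; lengths in m; the calibration is good to about 2 mm. A picture is of the moment at which its call begins. There is no depth.
- order.hand_in(): hands the job in; it is judged then, once.
The state is a dict: "clock": time; "qpos": joint angles; "joint_velocities": joint speeds; "tau": joint torques, N m; "eef_pos": TCP position; "eef_rot": TCP orientation; "ft_force": force on the tool from outside, world axes, zero at the start; "torque": the same for the moment, N m; "width": finger opening in m; "gripper_force": force on a finger pad.
Only numpy, scipy, OpenCV 4.12 (cv2) and the standard library are available. Lean on these libraries where they do the work, as an engineer would, in place of code of your own. Each camera call takes 0.05 s, during which the arm holds its last target. There are 200 camera calls.

## Working session

There is one attempt and no reset: what is moved stays moved. The work goes in short steps, Python scripts to look and compute and a tool call to move; the robot and the scene stay as the last step left them, time stands still between calls to the robot, and variables do not carry over. Pictures are saved under pics/ and viewed, at most 10 in all, crops included, and the job is handed in when it is done.

Besides the shell and the picture viewer there is one more tool, called after ">>>" as name([rows], argument=value, ...), one row to a line, values as JSON. apply_moves: Moves the arm, as the interface text tells. Its arguments: {"type":"object","properties":{"deltas":{"type":"array"}},"required":["deltas"]}

```bash
mkdir -p pics; ls; cat > h.py <<'E'
import numpy as np, cv2
from bench import status, camera, order
def snap(name,fn=None):
    c=camera(name)
    if fn: cv2.imwrite('pics/'+fn,c['img'][:,:,::-1])
    return c
def ray(c,u,v):
    x=(u-c['cx'])/c['fx'];y=(v-c['cy'])/c['fy'];a,b=x,y
    for _ in range(20):
        f=1+c['k1']*(a*a+b*b);a,b=x/f,y/f
    E=np.array(c['extrinsics']);return E[:3,3],E[:3,:3]@np.array([a,b,1])
def onz(c,u,v,z):
    o,d=ray(c,u,v);return o+d*(z-o[2])/d[2]
def tri(c1,p1,c2,p2):
    o1,d1=ray(c1,*p1);o2,d2=ray(c2,*p2)
    s=np.linalg.lstsq(np.c_[d1,-d2],o2-o1,rcond=None)[0]
    a,b=o1+s[0]*d1,o2+s[1]*d2;return (a+b)/2,np.linalg.norm(a-b)
E
python3 - <<'E'
from h import *
s=status.sense();print(s)
for n in('side','top'):
    c=snap(n,n+'0.png');print(n,{k:v for k,v in c.items() if k!='img'})
E
```

```text
pics
{'clock': 0.0, 'qpos': array([-1.43352575e+00,  4.94151102e-01,  1.34613730e+00, -2.40921993e-05,
        1.30251098e+00, -9.54598343e-02]), 'joint_velocities': array([ 0.00134448, -0.0004975 ,  0.00011715, -0.00149196, -0.00050513,
        0.0003055 ]), 'tau': array([-2.81644629e-03, -8.78836870e+01, -3.81855941e+01,  7.07147643e-02,
        5.34345105e-02, -8.51278037e-05]), 'eef_pos': array([ 0.14411642, -0.60777997,  0.23035612]), 'eef_rot': array([ 9.93236654e-01,  1.16105925e-01, -2.42233332e-05, -6.02989309e-04]), 'ft_force': array([ 0.7695872 , -0.36939249,  0.35525025]), 'torque': array([ 0.00239822, -0.01673656, -0.05359464]), 'gripper_force': 0.0, 'width': 0.09117082946032937}
side {'fx': 546.5187027019891, 'fy': 546.5187027019891, 'cx': 271.3873908355835, 'cy': 210.65755060939472, 'k1': -0.19401884159123498, 'extrinsics': array([[ 0.98668935, -0.06219275,  0.15025377,  0.46049732],
       [-0.1625952 , -0.39227276,  0.9053645 , -0.94459463],
       [ 0.00263336, -0.91774405, -0.39716359,  0.44635922],
       [ 0.        ,  0.        ,  0.        ,  1.        ]])}
top {'fx': 524.8078984468752, 'fy': 524.8078984468752, 'cx': 278.52908517648, 'cy': 205.71818552009074, 'k1': -0.17822996849677775, 'extrinsics': array([[-0.01483771, -0.99338866,  0.11383679,  0.51825569],
       [-0.99986815,  0.01549209,  0.0048658 , -0.05638235],
       [-0.0065972 , -0.11374958, -0.99348755,  1.02365724],
       [ 0.        ,  0.        ,  0.        ,  1.        ]])}
```

View pics/top0.png

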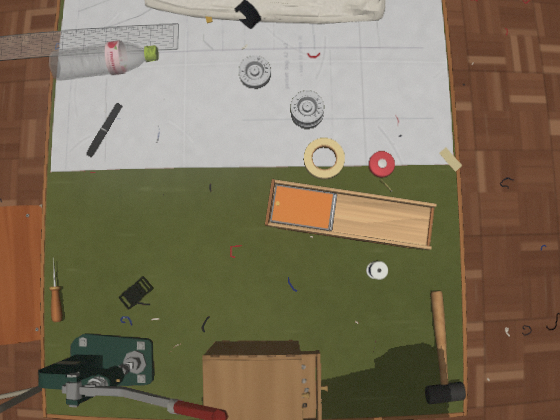

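View pics/side0.png

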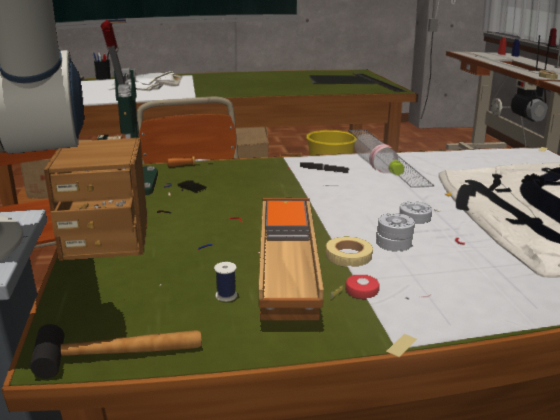

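Top view: tray from (268,182) to (435,247), orange tile at about (270–334,185–230), with the tape, the measure and the spool close to the tray. Side view: orange tile at (265–310,200–230), tray running towards the camera.

```bash
cat >> h.py <<'E'
def quad(c,lo,hi,box):
    u0,v0,u1,v1=box
    hsv=cv2.cvtColor(c['img'],cv2.COLOR_RGB2HSV)
    m=np.zeros(hsv.shape[:2],np.uint8);m[v0:v1,u0:u1]=cv2.inRange(hsv,lo,hi)[v0:v1,u0:u1]
    k=max(cv2.findContours(m,cv2.RETR_EXTERNAL,cv2.CHAIN_APPROX_NONE)[0],key=cv2.contourArea)
    h=cv2.convexHull(k)
    for e in np.arange(1,12,.5):
        q=cv2.approxPolyDP(h,e,True)[:,0]
        if len(q)<=4: break
    return q,cv2.contourArea(k)
ORG=((3,185,120),(13,255,255))
E
python3 - <<'E'
from h import *
t=snap('top');s=snap('side')
qt,a=quad(t,*ORG,(255,170,350,245));qs,b=quad(s,*ORG,(255,190,325,250))
print(qt.tolist(),a,qs.tolist(),b)
# match by plane guess
pt=[onz(t,*p,.07) for p in qt]
for p,w in zip(qt,pt):
    j=min(qs,key=lambda r:np.linalg.norm(onz(s,*r,.07)-w))
    print(p,j,np.round(tri(t,p,s,j)[0],4),round(tri(t,p,s,j)[1],4))
a=cv2.resize(t['img'][165:265,250:450],None,fx=4,fy=4,interpolation=2)
b=cv2.resize(s['img'][185:325,245:385],None,fx=4,fy=4,interpolation=2)[:, :560]
cv2.imwrite('pics/z1.png',a[:,:,::-1]);cv2.imwrite('pics/z2.png',b[:,:,::-1])
E
```

```text
Traceback (most recent call last):
  File "h.py", line 22, in quad
    k=max(cv2.findContours(m,cv2.RETR_EXTERNAL,cv2.CHAIN_APPROX_NONE)[0],key=cv2.contourArea)
ValueError: max() iterable argument is empty
```

```bash
python3 - <<'E'
from h import *
import h
t=snap('top');s=snap('side')
for c,p in((t,(300,205)),(s,(287,214)),(t,(370,215))): print(cv2.cvtColor(c['img'],cv2.COLOR_RGB2HSV)[p[1],p[0]])
ORG=((3,190,150),(13,255,255)) 
ORG=((4,150,100),(14,255,255))
a=cv2.resize(t['img'][165:265,250:450],None,fx=4,fy=4,interpolation=2)
b=cv2.resize(s['img'][185:325,245:385],None,fx=4,fy=4,interpolation=2)[:, :560]
cv2.imwrite('pics/z1.png',a[:,:,::-1]);cv2.imwrite('pics/z2.png',b[:,:,::-1])
E
```

```text
[ 13 168 206]
[ 11 217 223]
[ 16 102 210]
```

View pics/z1.png

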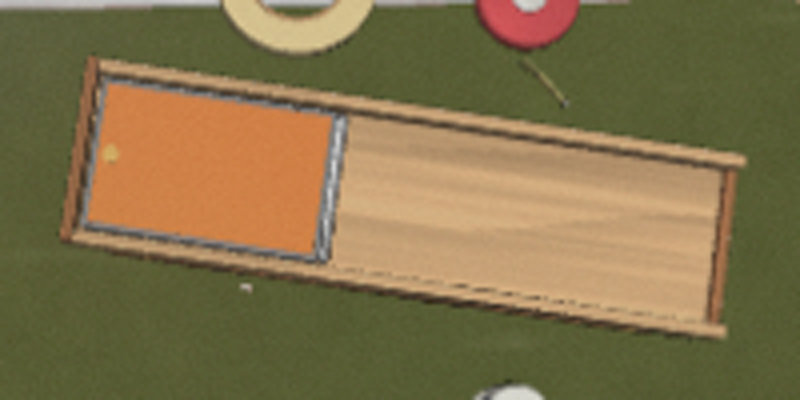

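View pics/z2.png

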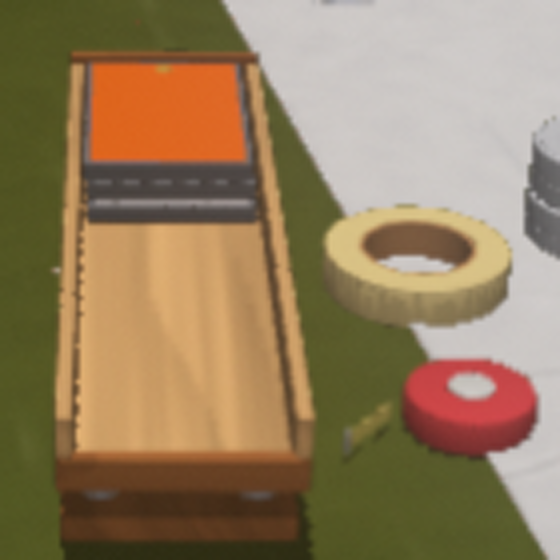

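z1: orange face corners at about (105,80), (337,115), (317,250), (85,225), with all tiles rimmed in grey; the tray wall corners are at (92,58), (66,240), (745,160) and (724,335). z2 shows the stack's front edges at v≈165–220 and the lip at v≈455.

```bash
sed -i 's/^ORG=.*/ORG=((4,140,100),(14,255,255))/' h.py; python3 - <<'E'
from h import *
t=snap('top');s=snap('side')
qt,a=quad(t,*ORG,(272,180,336,235));qs,b=quad(s,*ORG,(264,198,310,228))
print(qt.tolist(),a,qs.tolist(),b)
for p in qt:
    w=onz(t,*p,.07);j=min(qs,key=lambda r:np.linalg.norm(onz(s,*r,.07)-w))
    print('face',np.round(tri(t,p,s,j)[0],4),round(tri(t,p,s,j)[1],4))
T=lambda u,v:(u/4+249.6,v/4+164.6);S=lambda u,v:(u/4+244.6,v/4+184.6)
for n,a,b in(('c+',(92,58),(258,55)),('c-',(66,240),(70,55)),('f+',(745,160),(313,420)),('f-',(724,335),(57,422))):
    print(n,*tri(t,T(*a),s,S(*b)),onz(t,*T(*a),.067))
print('front edges in side (mid), v: orange rim,blue,white,floor')
for v,z in((165,.069),(185,.061),(203,.053),(220,.045)): print(v,onz(s,*S(170,v),z))
E
```

```text
[[277, 186], [331, 194], [327, 227], [272, 219]] 1840.5 [[307, 199], [305, 224], [268, 224], [264, 198]] 946.5
face [ 0.6689 -0.0504  0.0723] 0.0106
face [ 0.6483 -0.1485  0.0694] 0.001
face [ 0.5878 -0.1396  0.0697] 0.0014
face [ 0.6    -0.0392  0.0752] 0.0057
c+ [ 0.67862627 -0.04180169  0.06999995] 0.00323249250790827 [ 0.67751114 -0.04148363  0.067     ]
c- [ 0.59422534 -0.02866753  0.07021991] 0.001993068242515281 [ 0.59348559 -0.02846101  0.067     ]
f+ [ 0.6273979  -0.34568884  0.06501177] 0.003587682631027306 [ 0.62539937 -0.34469497  0.067     ]
f- [ 0.54504699 -0.33190233  0.06430021] 0.0012726570008656448 [ 0.54434046 -0.33105144  0.067     ]
front edges in side (mid), v: orange rim,blue,white,floor
165 [ 0.61845742 -0.15008293  0.069     ]
185 [ 0.61815517 -0.1522688   0.061     ]
203 [ 0.61819563 -0.15267219  0.053     ]
220 [ 0.61839003 -0.15227642  0.045     ]
```

>>> apply_moves([
  [[0, 0.5, 0.55, 0, 0, 0, -1.9], [0, 0.5, 0.55, 0, 0, 0, -1.9], [0, 0.5, 0.55, 0, 0, 0, -1.9], [0, 0.5, 0.55, 0, 0, 0, -1.9], [0, 0.5, 0.55, 0, 0, 0, -1.9], [0, 0.5, 0.55, 0, 0, 0, -1.9], [0, 0.5, 0.55, 0, 0, 0, -1.9], [0, 0.5, 0.55, 0, 0, 0, -1.9], [0, 0.5, 0.55, 0, 0, 0, -1.9], [0, 0.5, 0.55, 0, 0, 0, -1.9], [0, 0.5, 0.55, 0, 0, 0, -1.8], [0, 0.5, 0.55, 0, 0, 0, -1.8]],
])

```text
clock: 1.4
eef_pos: [0.385, -0.343, 0.2311]
eef_rot: [0.997, -0.082, 0.0, 0.0]
ft_force: [0.6, -0.1, -0.4]
width: 0.014
gripper_force: 0.0
```

>>> apply_moves([
  [[0, 0.5, 0.55, -0.2, 0, 0, 0], [0, 0.5, 0.55, -0.2, 0, 0, 0], [0, 0.5, 0.55, -0.2, 0, 0, 0], [0, 0.5, 0.55, -0.2, 0, 0, 0], [0, 0.5, 0.55, -0.2, 0, 0, 0], [0, 0.5, 0.55, -0.2, 0, 0, 0], [0, 0.5, 0.55, -0.2, 0, 0, 0], [0, 0.5, 0.55, -0.2, 0, 0, 0], [0, 0.5, 0.55, -0.2, 0, 0, 0], [0, 0.5, 0.55, -0.2, 0, 0, 0], [0, 0.5, 0.55, -0.2, 0, 0, 0], [0, 0.5, 0.2, -0.2, 0, 0, 0]],
])

```text
clock: 2.4
eef_pos: [0.625, -0.0912, 0.1345]
eef_rot: [0.997, -0.08, -0.0, -0.0]
ft_force: [-0.1, -0.1, -0.6]
width: 0.0007
gripper_force: 0.0
```

>>> apply_moves([
  [[0, 0, 0.2, -0.3, 0, 0, 0], [0, 0, 0, -0.3, 0, 0, 0], [0, 0, 0, -0.3, 0, 0, 0], [0, 0, 0, -0.15, 0, 0, 0], [0, 0, 0, -0.05, 0, 0, 0], [0, 0, 0, 0, 0, 0, 0]],
])

```text
clock: 2.9
eef_pos: [0.6236, -0.0868, 0.0905]
eef_rot: [0.997, -0.081, -0.0, -0.0]
ft_force: [-0.4, -0.4, 0.7]
width: 0.0002
gripper_force: 0.0
```

>>> apply_moves([
  [[0, 0, 0, -0.03, 0, 0, 0], [0, 0, 0, -0.03, 0, 0, 0], [0, 0, 0, -0.03, 0, 0, 0], [0, 0, 0, 0, 0, 0, 0], [0, 0, 0, 0, 0, 0, 0]],
])

```text
clock: 3.32
eef_pos: [0.6242, -0.0862, 0.0875]
eef_rot: [0.997, -0.081, 0.0, 0.0]
ft_force: [-0.7, 0.4, -0.4]
width: 0.0002
gripper_force: 0.0
```

>>> apply_moves([
  [[0, 0, 0, -0.03, 0, 0, 0], [0, 0, 0, -0.03, 0, 0, 0], [0, 0, 0, 0, 0, 0, 0], [0, 0, 0, 0, 0, 0, 0]],
])

```text
clock: 3.65
eef_pos: [0.6242, -0.0861, 0.0849]
eef_rot: [0.997, -0.081, -0.0, -0.0]
ft_force: [0.2, -0.2, 0.6]
width: 0.0003
gripper_force: 0.4
```

>>> apply_moves([
  [[0, 0, 0, -0.03, 0, 0, 0], [0, 0, 0, 0, 0, 0, 0], [0, 0, 0, 0, 0, 0, 0]],
])

```text
clock: 3.9
eef_pos: [0.6242, -0.0861, 0.0837]
eef_rot: [0.997, -0.081, 0.0, -0.0]
ft_force: [-0.3, 1.0, 1.3]
width: 0.0006
gripper_force: 0.8
```

>>> apply_moves([
  [[0, 0, 0, -0.03, 0, 0, 0], [0, 0, 0, -0.03, 0, 0, 0], [0, 0, 0, 0, 0, 0, 0], [0, 0, 0, 0, 0, 0, 0]],
])

```text
clock: 4.23
eef_pos: [0.6242, -0.0861, 0.0813]
eef_rot: [0.997, -0.081, 0.0, 0.0]
ft_force: [-0.2, -0.5, 3.9]
width: 0.0007
gripper_force: 1.6
```

>>> apply_moves([
  [[0, 0, 0, -0.03, 0, 0, 0], [0, 0, 0, -0.03, 0, 0, 0], [0, 0, 0, 0, 0, 0, 0], [0, 0, 0, 0, 0, 0, 0]],
])

```text
clock: 4.57
eef_pos: [0.6243, -0.0862, 0.0789]
eef_rot: [0.997, -0.081, 0.0, 0.0]
ft_force: [0.1, 0.0, 4.3]
width: 0.0003
gripper_force: 2.5
```

>>> apply_moves([
  [[0, 0, 0, -0.03, 0, 0, 0], [0, 0, 0, -0.03, 0, 0, 0], [0, 0, 0, 0, 0, 0, 0], [0, -0.01, -0.05, 0, 0, 0, 0], [0, -0.01, -0.05, 0, 0, 0, 0], [0, -0.01, -0.05, 0, 0, 0, 0], [0, -0.01, -0.05, 0, 0, 0, 0], [0, -0.01, -0.05, 0, 0, 0, 0], [0, -0.01, -0.05, 0, 0, 0, 0], [0, 0, 0, 0, 0, 0, 0]],
])

```text
clock: 5.4
eef_pos: [0.6219, -0.0984, 0.0767]
eef_rot: [0.997, -0.081, 0.0, 0.0]
ft_force: [-0.1, -1.2, 6.8]
width: 0.0004
gripper_force: 3.2
```

```bash
cat >> h.py <<'E'
C=np.array([.610,-.1868]);D=np.array([-.164,-.9865])
def loc(p): 
    q=np.array(p[:2])-C;return np.round([q@D*1000,(q[1]*D[0]-q[0]*D[1])*1000],1)
def strip(c,z=.069):
    # colour class sampled along tray axis, at lateral offset
    hsv=cv2.cvtColor(c['img'],cv2.COLOR_RGB2HSV);return hsv
E
cat > look.py <<'E'
import sys
from h import *
s=status.sense();print(s['clock'],s['ft_force'].round(1),loc(s['eef_pos']),s['eef_pos'].round(4))
a=snap('top');b=snap('side')
if len(sys.argv)>1:
    A=cv2.resize(a['img'][165:265,250:450],None,fx=4,fy=4,interpolation=2)[:,:600]
    A=cv2.resize(a['img'][168:258,262:442],None,fx=3,fy=3,interpolation=2)
    B=cv2.resize(b['img'][190:320,245:335],None,fx=2.9,fy=2.9,interpolation=2)
    W=np.zeros((377,800,3),np.uint8);W[:270,:540]=A;W[:377,540:800]=B[:377,:260]
    cv2.imwrite('pics/'+sys.argv[1],W[:,:,::-1])
E
python3 look.py l1.png
```

```text
5.4 [-0.1 -1.2  6.8] [-89.1  -2.7] [ 0.6219 -0.0984  0.0767]
```

View pics/l1.png

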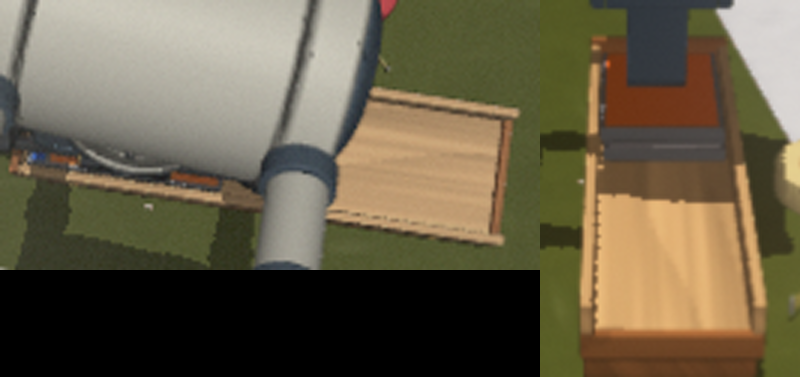

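The composite shows the fingertip on the orange tile, blue exposed at the rear (35,158), and orange's front edge moved forward over the others. The drag is working.

>>> apply_moves([
  [[0, -0.017, -0.1, 0, 0, 0, 0], [0, -0.017, -0.1, 0, 0, 0, 0], [0, -0.017, -0.1, 0, 0, 0, 0], [0, -0.017, -0.1, 0, 0, 0, 0], [0, -0.017, -0.1, 0, 0, 0, 0], [0, -0.017, -0.1, 0, 0, 0, 0], [0, -0.017, -0.1, 0, 0, 0, 0], [0, -0.017, -0.1, 0, 0, 0, 0], [0, -0.017, -0.1, 0, 0, 0, 0], [0, 0, 0, 0, 0, 0, 0]],
])

```text
clock: 6.33
eef_pos: [0.6158, -0.1348, 0.0767]
eef_rot: [0.997, -0.081, 0.0, 0.0]
ft_force: [-0.3, -1.9, 6.2]
width: 0.0005
gripper_force: 3.2
```

>>> apply_moves([
  [[0, 0, 0, 0.1, 0, 0, 0], [0, 0, 0, 0.2, 0, 0, 0], [0, 0, 0, 0.5, 0, 0, 0], [0, 0, 0, 0.8, 0, 0, 0], [0, 0, 0, 0.8, 0, 0, 0], [0, 0.3, 0.7, 0.5, 0, 0, 0], [0, 0.3, 0.7, 0, 0, 0, 0], [0, 0.3, 0.7, 0, 0, 0, 0], [0, 0.3, 0.7, 0, 0, 0, 0], [0, 0, 0, 0, 0, 0, 0]],
])

```text
clock: 7.17
eef_pos: [0.665, -0.0172, 0.1931]
eef_rot: [0.997, -0.079, 0.0, -0.001]
ft_force: [-0.3, 0.5, 0.5]
width: 0.0004
gripper_force: 0.0
```

```bash
python3 look.py l2.png
```

```text
7.1667 [-0.3  0.5  0.5] [-176.3   26.4] [ 0.665  -0.0172  0.1931]
```

View pics/l2.png

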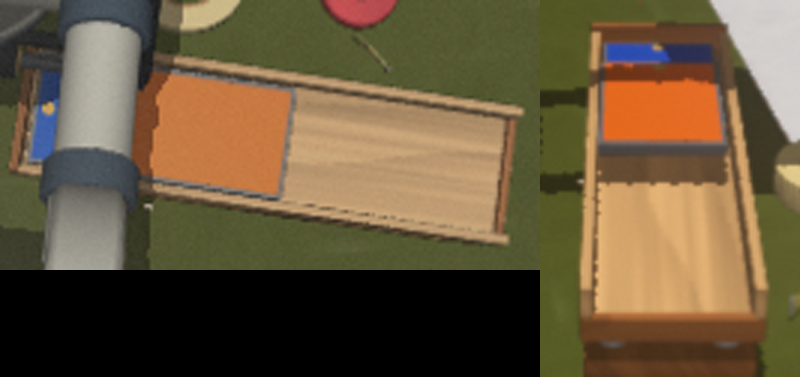

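Blue's rear strip is now bare at side (655,52), orange still flat on it, front edge at top (288,140). I have four views left, so I'll measure numerically from here.

```bash
cat > meas.py <<'E'
import sys
from h import *
from itertools import groupby
def proj(c,P):
    E=np.array(c['extrinsics']);q=E[:3,:3].T@(np.array(P)-E[:3,3]);x,y=q[0]/q[2],q[1]/q[2];f=1+c['k1']*(x*x+y*y)
    return c['cx']+c['fx']*x*f,c['cy']+c['fy']*y*f
def cls(h):
    H,S,V=map(int,h)
    if 100<=H<=125 and S>120: return 'B'
    if 3<=H<=14 and S>140 : return 'O'
    if S<50 and V>150: return 'W'
    if S<75: return 'g'
    return 'w'
z=float(sys.argv[1])
for n in('side','top'):
    c=snap(n);im=cv2.cvtColor(c['img'],cv2.COLOR_RGB2HSV)
    for lat in(-22,0,22):
        r=[]
        for s in range(-150,151):
            p=C+D*s/1000+np.array([-D[1],D[0]])*lat/1000
            u,v=proj(c,[*p,z]);r.append((cls(im[int(round(v)),int(round(u))]),s))
        o=[]
        for k,g in groupby(r,key=lambda a:a[0]):
            g=list(g)
            if len(g)>2:o.append(f'{k}{g[0][1]}:{g[-1][1]}')
        print(n,lat,' '.join(o))
s=status.sense();print(s['clock'],loc(s['eef_pos']),s['eef_pos'].round(4))
E
python3 meas.py .069; python3 meas.py .061|head -6
```

```text
side -22 O-150:-133 w-132:-128 B-127:-101 w-100:-97 O-96:5 w6:9 g10:22 w23:150
side 0 O-150:-133 w-132:-119 g-118:-115 B-114:-101 g-100:-97 w-96:-88 O-87:9 g10:22 w23:150
side 22 O-150:-133 w-132:-128 g-127:-124 w-123:-119 B-118:-106 w-105:-101 g-100:-97 O-96:8 g9:22 w23:150
top -22 w-150:-147 B-144:-125 g-124:-117 W-116:-106 W-104:-93 g-92:-88 W-87:-84 g-83:-77 O-76:6 w11:150
top 0 g-148:-145 w-142:-134 B-133:-126 g-123:-119 W-118:-86 g-85:-78 O-77:7 g8:11 w12:150
top 22 g-150:-118 W-117:-87 g-86:-76 O-73:6 w11:150
7.3667 [-170.7   25.6] [ 0.6632 -0.0226  0.1926]
side -22 w-150:-147 B-146:-120 w-119:-115 O-114:-11 w-10:-8 g-7:7 w8:150
side 0 w-150:-147 g-146:-143 w-142:-133 B-132:-120 g-119:-115 w-114:-107 O-106:-8 g-7:6 w7:150
side 22 w-150:-148 g-147:-143 w-142:-138 B-137:-134 w-133:-129 B-128:-124 w-123:-120 g-119:-115 O-114:-8 g-7:6 w7:150
top -22 w-150:-147 B-144:-123 g-122:-116 W-115:-111 g-110:-102 W-101:-98 g-97:-88 g-85:-75 O-74:8 w12:150
top 0 g-148:-145 w-142:-134 B-133:-124 g-123:-117 W-116:-83 g-82:-76 O-75:8 w11:150
top 22 g-150:-143 w-142:-139 g-138:-131 w-130:-128 g-127:-116 W-115:-85 g-84:-75 O-74:7 w12:150
```

>>> apply_moves([
  [[0, -0.28, -0.38, 0, 0, 0, 0], [0, -0.28, -0.38, 0, 0, 0, 0], [0, -0.28, -0.38, -0.2, 0, 0, 0], [0, 0, 0, -0.6, 0, 0, 0], [0, 0, 0, -0.6, 0, 0, 0], [0, 0, 0, -0.6, 0, 0, 0], [0, 0, 0, -0.4, 0, 0, 0], [0, 0, 0, -0.1, 0, 0, 0], [0, 0, 0, 0, 0, 0, 0], [0, 0, 0, 0, 0, 0, 0]],
])

```text
clock: 8.3
eef_pos: [0.6304, -0.0683, 0.0933]
eef_rot: [0.997, -0.081, 0.0, 0.0]
ft_force: [0.1, 0.1, 0.7]
width: 0.0004
gripper_force: 0.0
```

>>> apply_moves([
  [[0, 0, 0, -0.12, 0, 0, 0], [0, 0, 0, -0.12, 0, 0, 0], [0, 0, 0, -0.1, 0, 0, 0], [0, 0, 0, -0.06, 0, 0, 0], [0, 0, 0, -0.06, 0, 0, 0], [0, 0, 0, -0.04, 0, 0, 0], [0, 0, 0, 0, 0, 0, 0], [0, 0, 0, 0, 0, 0, 0]],
])

```text
clock: 8.97
eef_pos: [0.6301, -0.0677, 0.0726]
eef_rot: [0.997, -0.081, 0.0, -0.0]
ft_force: [-1.0, -0.3, 3.0]
width: 0.0005
gripper_force: 1.9
```

>>> apply_moves([
  [[0, 0, 0, -0.04, 0, 0, 0], [0, 0, 0, -0.03, 0, 0, 0], [0, 0, 0, 0, 0, 0, 0], [0, 0, 0, 0, 0, 0, 0]],
])

```text
clock: 9.3
eef_pos: [0.6303, -0.0678, 0.0699]
eef_rot: [0.997, -0.081, 0.0, 0.0]
ft_force: [-1.6, 0.1, 5.9]
width: 0.0002
gripper_force: 2.8
```

>>> apply_moves([
  [[0, 0, 0, -0.03, 0, 0, 0], [0, 0, 0, 0, 0, 0, 0], [0, -0.015, -0.09, 0, 0, 0, 0], [0, -0.015, -0.09, 0, 0, 0, 0], [0, -0.015, -0.09, 0, 0, 0, 0], [0, -0.015, -0.09, 0, 0, 0, 0], [0, -0.015, -0.09, 0, 0, 0, 0], [0, -0.015, -0.09, 0, 0, 0, 0], [0, -0.015, -0.09, 0, 0, 0, 0], [0, -0.015, -0.09, 0, 0, 0, 0], [0, -0.015, -0.09, 0, 0, 0, 0], [0, 0, 0, 0, 0, 0, 0]],
])

```text
clock: 10.3
eef_pos: [0.625, -0.1007, 0.0689]
eef_rot: [0.997, -0.081, 0.001, 0.0]
ft_force: [0.1, -1.7, 6.3]
width: 0.0003
gripper_force: 3.2
```

```bash
python3 meas.py .062; python3 look.py l3.png
```

```text
side -22 O-149:-104 w-103:-100 g-99:-91 w-90:-87 B-86:-62 w-61:-58 O-57:45 g46:61 w62:150
side 0 g-150:-62 w-61:-51 O-50:45 g46:61 w62:150
side 22 g-150:-87 B-86:-67 w-66:-59 O-58:45 g46:61 w62:150
top -22 g-150:13 W14:34 g35:45 w46:150
top 0 g-150:-39 g-37:-27 g-25:-20 W-15:-13 W-10:-3 g-2:42 w43:150
top 22 W-150:3 g4:13 W14:41 g42:52 w53:144 w147:150
10.4 [-87.5   0.7] [ 0.6251 -0.1006  0.0689]
10.4 [-0.3 -1.   6.4] [-87.5   0.7] [ 0.6251 -0.1006  0.0689]
```

View pics/l3.png

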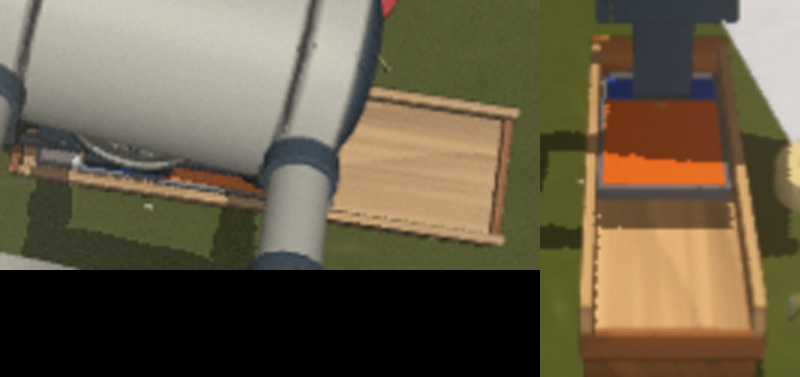

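Orange rode along with blue; white is bare at the closed end and the side view shows blue behind orange at (660,88). Continue.

>>> apply_moves([
  [[0, -0.016, -0.1, 0, 0, 0, 0], [0, -0.016, -0.1, 0, 0, 0, 0], [0, -0.016, -0.1, 0, 0, 0, 0], [0, -0.016, -0.1, 0, 0, 0, 0], [0, -0.016, -0.1, 0, 0, 0, 0], [0, -0.016, -0.1, 0, 0, 0, 0], [0, -0.016, -0.1, 0, 0, 0, 0], [0, -0.016, -0.1, 0, 0, 0, 0], [0, -0.016, -0.1, 0, 0, 0, 0], [0, -0.016, -0.1, 0, 0, 0, 0], [0, 0, 0, 0, 0, 0, 0]],
])

```text
clock: 11.42
eef_pos: [0.6186, -0.1409, 0.0689]
eef_rot: [0.997, -0.081, 0.001, 0.0]
ft_force: [-0.4, -1.2, 6.1]
width: 0.0004
gripper_force: 3.1
```

>>> apply_moves([
  [[0, 0, 0, 0.1, 0, 0, 0], [0, 0, 0, 0.2, 0, 0, 0], [0, 0, 0, 0.4, 0, 0, 0], [0, 0, 0, 0.8, 0, 0, 0], [0, 0, 0, 0.8, 0, 0, 0], [0, 0.1, 0.9, 0.5, 0, 0, 0], [0, 0.1, 0.9, 0, 0, 0, 0], [0, 0.1, 0.9, 0, 0, 0, 0], [0, 0.1, 0.9, 0, 0, 0, 0], [0, 0.1, 0.9, 0, 0, 0, 0], [0, 0, 0, 0, 0, 0, 0]],
])

```text
clock: 12.33
eef_pos: [0.6382, 0.046, 0.1811]
eef_rot: [0.997, -0.079, 0.0, -0.001]
ft_force: [-0.6, 1.0, 0.3]
width: 0.0004
gripper_force: 0.0
```

```bash
python3 meas.py .065; python3 meas.py .057; python3 look.py l4.png
```

```text
side -22 O-150:-119 w-118:-115 g-114:-97 W-96:-76 w-75:-72 B-71:-32 g-31:-29 O-28:99 g100:113 w114:150
side 0 O-150:-119 w-118:-115 g-114:-111 w-110:-106 g-105:-97 W-96:-76 g-75:-72 w-71:-60 B-59:-33 g-32:-29 O-28:-25 w-24:-18 O-17:99 g100:113 w114:150
side 22 O-150:-147 w-146:-143 O-142:-120 w-119:-115 g-114:-98 W-97:-76 w-75:-72 B-71:-33 w-32:-29 O-28:99 g100:113 w114:150
top -22 w-150:-143 g-142:-121 W-120:-77 g-76:-71 B-70:-27 g-26:-23 O-20:78 w83:147
top 0 w-149:-143 g-142:-137 w-136:-130 g-129:-123 W-122:-76 g-75:-72 w-68:-63 B-60:-26 g-25:-22 w-19:-13 O-12:79 w82:150
top 22 w-149:-143 g-142:-120 W-119:-77 g-76:-72 B-71:-27 O-20:78 w83:150
12.4333 [-229.8   -9.7] [0.6381 0.0414 0.1809]
side -22 O-150:-138 w-137:-133 g-132:-111 W-110:-94 w-93:-90 B-89:-49 g-48:-45 O-44:85 g86:99 w100:150
side 0 O-150:-138 w-137:-134 g-133:-111 W-110:-94 g-93:-90 w-89:-77 B-76:-49 g-48:-46 O-45:-42 w-41:-34 O-33:85 g86:99 w100:150
side 22 O-150:-138 w-137:-134 g-133:-111 W-110:-94 w-93:-90 B-89:-50 w-49:-46 O-45:85 g86:99 w100:150
top -22 w-148:-144 g-143:-119 W-118:-76 g-75:-72 B-70:-26 g-25:-22 O-19:80 w85:150
top 0 g-150:-147 w-146:-143 g-142:-138 w-137:-130 g-129:-119 W-118:-76 g-75:-72 w-67:-61 B-60:-25 g-24:-21 w-18:-12 O-11:81 w84:150
top 22 g-150:-148 w-147:-143 g-142:-118 W-117:-77 g-76:-71 B-70:-26 O-19:80 g81:84 w85:150
12.5333 [-227.8   -9.3] [0.6381 0.0394 0.1807]
12.5333 [ 0.4 -0.4 -0.9] [-227.8   -9.3] [0.6381 0.0394 0.1807]
```

View pics/l4.png

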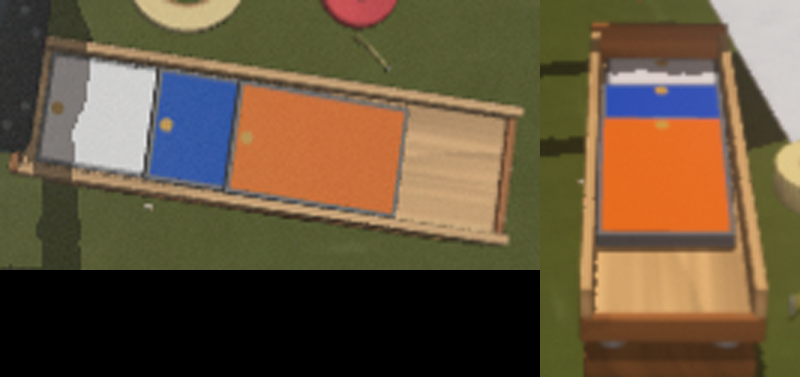

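Top part: white face (90–155,100), blue (160–235,125), orange (240–405,150), so blue laps white by about 42 mm and orange laps blue by about 58 mm. Blue needs +5 mm and orange about +22 mm.

>>> apply_moves([
  [[0, -0.07, -0.62, 0, 0, 0, 0], [0, -0.07, -0.62, 0, 0, 0, 0], [0, -0.07, -0.62, 0, 0, 0, 0], [0, -0.07, -0.62, 0, 0, 0, 0], [0, -0.07, -0.62, 0, 0, 0, 0], [0, -0.07, -0.62, -0.5, 0, 0, 0], [0, -0.07, -0.65, -0.6, 0, 0, 0], [0, 0, 0, -0.6, 0, 0, 0], [0, 0, 0, -0.4, 0, 0, 0], [0, 0, 0, -0.15, 0, 0, 0], [0, 0, 0, 0, 0, 0, 0], [0, 0, 0, 0, 0, 0, 0]],
])

```text
clock: 13.63
eef_pos: [0.6189, -0.1353, 0.0911]
eef_rot: [0.997, -0.081, 0.0, 0.0]
ft_force: [-0.8, 1.0, 0.6]
width: 0.0005
gripper_force: 0.0
```

>>> apply_moves([
  [[0, 0, 0, -0.06, 0, 0, 0], [0, 0, 0, -0.06, 0, 0, 0], [0, 0, 0, -0.06, 0, 0, 0], [0, 0, 0, -0.06, 0, 0, 0], [0, 0, 0, 0, 0, 0, 0], [0, 0, 0, 0, 0, 0, 0]],
])

```text
clock: 14.13
eef_pos: [0.6186, -0.1348, 0.0809]
eef_rot: [0.997, -0.081, -0.0, -0.0]
ft_force: [0.1, 0.2, 1.1]
width: 0.0007
gripper_force: 0.2
```

>>> apply_moves([
  [[0, 0, 0, 0.1, 0, 0, 0], [0, -0.02, -0.12, 0, 0, 0, 0], [0, 0, 0, -0.1, 0, 0, 0], [0, 0, 0, -0.05, 0, 0, 0], [0, 0, 0, -0.05, 0, 0, 0], [0, 0, 0, -0.05, 0, 0, 0], [0, 0, 0, 0, 0, 0, 0], [0, 0, 0, 0, 0, 0, 0]],
])

```text
clock: 14.8
eef_pos: [0.6179, -0.1398, 0.0749]
eef_rot: [0.997, -0.081, -0.0, 0.0]
ft_force: [-0.7, -2.2, 4.7]
width: 0.0
gripper_force: 2.0
```

>>> apply_moves([
  [[0, 0, 0, -0.05, 0, 0, 0], [0, 0, 0, 0, 0, 0, 0], [0, 0, 0, 0, 0, 0, 0]],
])

```text
clock: 15.05
eef_pos: [0.6179, -0.1397, 0.073]
eef_rot: [0.997, -0.081, 0.0, -0.0]
ft_force: [-0.5, -1.5, 4.4]
width: 0.0007
gripper_force: 2.5
```

>>> apply_moves([
  [[0, 0, 0, -0.05, 0, 0, 0], [0, 0, 0, 0, 0, 0, 0], [0, -0.008, -0.05, 0, 0, 0, 0], [0, -0.008, -0.05, 0, 0, 0, 0], [0, -0.008, -0.05, 0, 0, 0, 0], [0, 0, 0, 0, 0, 0, 0], [0, 0, 0, 0.15, 0, 0, 0], [0, 0, 0, 0.3, 0, 0, 0], [0, 0, 0, 0.3, 0, 0, 0], [0, 0, 0, 0, 0, 0, 0]],
])

```text
clock: 15.88
eef_pos: [0.6182, -0.146, 0.104]
eef_rot: [0.997, -0.081, 0.002, 0.0]
ft_force: [-0.1, -0.2, 0.6]
width: 0.0002
gripper_force: 0.0
```

```bash
python3 meas.py .061; python3 meas.py .053|head -6
```

```text
side -22 O-150:-129 w-128:-124 W-123:-106 g-105:-77 w-76:-73 B-72:-33 g-32:-30 O-29:98 g99:112 w113:150
side 0 g-150:-73 w-72:-65 g-64:-61 B-60:-33 g-32:-30 O-29:-26 w-25:-19 O-18:98 g99:112 w113:150
side 22 g-150:-77 w-76:-73 B-72:-34 g-33:-30 O-29:98 g99:112 w113:150
top -22 w-150:-142 W-139:-136 g-135:-127 W-126:-102 g-101:-65 g-60:-30 W-29:-26 g-25:-22 W-21:-19 g-18:2 O3:26 O28:39 O41:43 g46:91 W92:111 g112:125 w126:148
top 0 w-150:-143 g-142:-139 w-136:-134 g-133:-124 W-123:-100 g-99:71 W72:74 g79:99 g101:107 W108:122 g123:125 w126:150
top 22 w-150:-143 g-142:-139 W-138:-135 g-134:-60 W-52:87 g88:98 W99:129 g130:137 w138:150
15.9833 [-41.6   0.5] [ 0.6174 -0.1458  0.102 ]
side -22 O-150:-147 w-146:-143 W-142:-120 g-119:-94 w-93:-90 B-89:-50 g-49:-46 O-45:84 g85:98 w99:150
side 0 g-150:-90 w-89:-82 g-81:-78 B-77:-50 g-49:-46 O-45:-42 w-41:-35 O-34:84 g85:98 w99:150
side 22 g-150:-95 w-94:-90 B-89:-50 g-49:-46 O-45:84 g85:98 w99:150
top -22 w-150:-142 W-139:-136 g-135:-129 W-128:-102 g-101:-65 g-60:-31 g-28:-25 W-24:-22 g-21:-15 W-14:-3 g-2:1 w2:7 O11:22 O24:33 w34:36 O37:45 g46:92 W93:115 g116:127 w128:150
top 0 w-150:-143 g-142:-139 w-137:-134 g-133:-122 W-121:-100 g-99:66 W67:70 g71:76 W77:80 g81:107 g109:113 W114:122 g123:126 w127:150
top 22 w-150:-143 g-142:-139 W-138:-135 g-134:-54 W-53:-50 W-47:89 g90:98 W99:129 g130:139 w140:147
```

>>> apply_moves([
  [[0, -0.09, -0.5, 0, 0, 0, 0], [0, -0.09, -0.5, 0, 0, 0, 0], [0, -0.09, -0.5, 0, 0, 0, 0], [0, 0, 0, -0.2, 0, 0, 0], [0, 0, 0, -0.1, 0, 0, 0], [0, 0, 0, -0.06, 0, 0, 0], [0, 0, 0, -0.06, 0, 0, 0], [0, 0, 0, -0.06, 0, 0, 0], [0, 0, 0, 0, 0, 0, 0], [0, 0, 0, 0, 0, 0, 0]],
])

```text
clock: 16.92
eef_pos: [0.6062, -0.2053, 0.0816]
eef_rot: [0.997, -0.08, -0.0, -0.0]
ft_force: [-0.1, -0.0, 0.1]
width: 0.0004
gripper_force: 0.0
```

>>> apply_moves([
  [[0, 0, 0, -0.05, 0, 0, 0], [0, 0, 0, -0.05, 0, 0, 0], [0, 0, 0, 0, 0, 0, 0], [0, 0, 0, 0, 0, 0, 0]],
])

```text
clock: 17.25
eef_pos: [0.6062, -0.2058, 0.0778]
eef_rot: [0.997, -0.081, 0.0, 0.0]
ft_force: [0.1, 0.4, 2.2]
width: 0.0004
gripper_force: 1.1
```

>>> apply_moves([
  [[0, 0, 0, -0.04, 0, 0, 0], [0, 0, 0, -0.04, 0, 0, 0], [0, 0, 0, -0.04, 0, 0, 0], [0, 0, 0, 0, 0, 0, 0], [0, 0, 0, 0, 0, 0, 0]],
])

```text
clock: 17.67
eef_pos: [0.6063, -0.2058, 0.073]
eef_rot: [0.997, -0.081, 0.0, 0.0]
ft_force: [1.0, -0.6, 5.4]
width: 0.0007
gripper_force: 2.7
```

>>> apply_moves([
  [[0, -0.015, -0.09, 0, 0, 0, 0], [0, -0.015, -0.09, 0, 0, 0, 0], [0, -0.015, -0.09, 0, 0, 0, 0], [0, -0.015, -0.09, 0, 0, 0, 0], [0, -0.015, -0.09, 0, 0, 0, 0], [0, -0.015, -0.09, 0, 0, 0, 0], [0, 0, 0, 0, 0, 0, 0]],
])

```text
clock: 18.25
eef_pos: [0.6024, -0.2281, 0.0729]
eef_rot: [0.997, -0.081, 0.0, 0.0]
ft_force: [0.2, -1.8, 3.9]
width: 0.0005
gripper_force: 2.0
```

Lift, retreat back over the closed end, and look.

>>> apply_moves([
  [[0, 0, 0, 0.15, 0, 0, 0], [0, 0, 0, 0.3, 0, 0, 0], [0, 0, 0, 0.6, 0, 0, 0], [0, 0, 0, 0.8, 0, 0, 0], [0, 0, 0.3, 0.8, 0, 0, 0], [0, 0.1, 0.9, 0.2, 0, 0, 0], [0, 0.1, 0.9, 0, 0, 0, 0], [0, 0.1, 0.9, 0, 0, 0, 0], [0, 0.1, 0.9, 0, 0, 0, 0], [0, 0.1, 0.9, 0, 0, 0, 0], [0, 0.1, 0.9, 0, 0, 0, 0], [0, 0.1, 0.9, 0, 0, 0, 0]],
])

```text
clock: 19.25
eef_pos: [0.6303, 0.0387, 0.188]
eef_rot: [0.997, -0.081, 0.0, -0.0]
ft_force: [0.7, -0.4, -0.9]
width: 0.0003
gripper_force: 0.0
```

```bash
python3 meas.py .061; python3 meas.py .053; python3 look.py l5.png
```

```text
side -22 O-150:-129 w-128:-124 g-123:-102 W-101:-77 w-76:-73 B-72:-4 g-3:0 O1:123 g126:136 w137:150
side 0 O-150:-129 w-128:-124 g-123:-120 w-119:-115 g-114:-98 W-97:-77 g-76:-73 w-72:-65 g-64:-61 B-60:-4 g-3:-1 O0:3 w4:10 O11:123 g126:136 w137:150
side 22 w-150:-148 O-147:-138 w-137:-134 O-133:-129 w-128:-124 g-123:-98 W-97:-77 w-76:-73 B-72:-4 g-3:-1 O0:123 g126:136 w137:150
top -22 w-150:-143 g-142:-125 W-124:-71 g-70:-65 B-64:4 g5:8 O9:108 w112:150
top 0 w-150:-143 g-142:-137 w-136:-130 g-129:-119 W-118:-70 g-69:-67 w-63:-57 B-54:3 g4:6 w11:18 O19:107 w112:150
top 22 w-150:-143 g-142:-120 W-119:-72 g-71:-68 B-65:3 g4:7 O8:108 w109:150
19.35 [-228.9  -17.2] [0.6305 0.0418 0.1879]
side -22 O-150:-147 w-146:-143 g-142:-120 W-119:-94 w-93:-90 B-89:-20 g-19:-16 O-15:109 w110:112 g113:123 w124:150
side 0 O-150:-148 w-147:-143 g-142:-120 W-119:-94 g-93:-90 w-89:-82 g-81:-78 B-77:-20 g-19:-17 O-16:-13 w-12:-6 O-5:109 w110:112 g113:123 w124:150
side 22 w-150:-143 g-142:-120 W-119:-95 w-94:-90 B-89:-20 g-19:-17 O-16:109 w110:112 g113:123 w124:150
top -22 g-150:-145 g-143:-121 W-120:-70 g-69:-65 B-64:5 g6:9 O10:110 w114:150
top 0 g-150:-145 g-142:-138 w-137:-130 g-129:-115 W-114:-70 g-69:-66 w-63:-55 B-54:4 g5:8 w9:19 O20:111 w114:147
top 22 g-150:-147 w-146:-143 g-142:-116 W-115:-71 g-70:-67 B-64:5 g6:8 O9:110 w111:150
19.45 [-224.9  -16.7] [0.6304 0.0378 0.1877]
19.45 [-0.3  0.3 -0.5] [-224.9  -16.7] [0.6304 0.0378 0.1877]
```

View pics/l5.png

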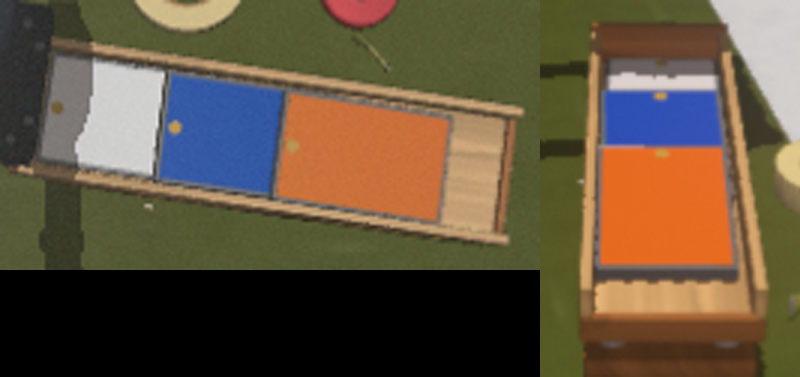

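The fan looks right. White is at the closed end; blue laps it by about 36 mm and orange laps blue by about 35 mm. Orange's front edge measures down on the floor. Blue's front is hidden, but its raised rear edge matches a tile tipped onto the floor. The arm is clear.

```bash
python3 -c "
from h import *
print(order.hand_in())"
```

```text
the job is handed in; nothing more can be done
None
```

I fanned the tiles and handed the job in at about 19 s, with laps of roughly 36 mm (blue over white) and 35 mm (orange over blue) and pressing force readings up to about 7 N; orange's front edge measured down on the floor, but blue's is hidden and I inferred it from the tile's tilt.

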